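Bolt the test box shut past its spring catch

TASK

Lock the cover of the grey and blue test box for a test run: press the yellow spring catch plate down with one fingertip and, keeping it held down all the way, push the red knob with the other fingertip until the bolt is fully home in its keeper. Then let the catch spring back up behind the bolt and leave everything untouched. This is only pressing and pushing: do not lift or shove the box, and leave the things on and around it where they are.

Things in the scene. Friction and masses are not known exactly. Their poses are not given: they have to be found in the camera images.
- test_box: Low test box, 150 (x) x 236 (y) x 70 mm high, about 3 kg, loose on rubber feet. Origin: centre of its underside; +x to its rear, +y to its left, z up. Rear (x over -15 mm): closed blue cover, top z = 70 mm. Front: deck at z = 40 mm with the bolt work, all on the line x = -45 mm along y: yellow catch plate (-y), red knob, guide bridge (y = 48 to 62 mm, top z = 77 mm), keeper.
- plate (a point): Centre of the top face of the yellow ribbed catch plate: box frame x = -45, y = -71 mm, z = 84 mm when up. It is 26 mm (x) by 62 mm (y), 6 mm thick; it moves straight down as a whole wherever pressed, spring 3.6 N at first, 6.3 N at the bottom. Being long, it lets the fingertip that holds it slide along it as the bolt moves.
- knob (a point): Centre of the top of the red knob on the bolt: upright post, 14 mm diameter, box frame x = -45 mm, y = -1 mm plus the bolt's travel, z = 74 mm up to the top at 104 mm. The bolt bar below is 14 mm wide, top z = 70 mm. Between plate and knob is a free gap of 32 mm or more for a fingertip, which pushes the knob to +y of the box.
- catch (a joint): How far the catch plate is pressed down, m: 0 up, 0.009 fully down (hard stop). Its tooth is clear of the bolt's notches from 0.005 on.
- bolt (a joint): Travel of the bolt along +y of the box, m: 0 drawn, 0.036 fully home in the keeper (hard stop). Friction about 1.5 N. Starts at 0 to 0.006. With the catch up it can only play within a notch: 0 to 0.007, 0.017 to 0.020, or 0.0325 to 0.036 (home: locked shut).
- tip_tin: Small round tin, 39 mm across, 18 mm high, standing loose on the blue cover, a bystander. Origin: centre of its underside.
- heatsink: Finned bare aluminium heatsink, 36 x 50 x 23 mm, lying loose on the blue cover, a bystander. Origin: centre of its underside.
- screwdriver0: Screwdriver with a red handle, 203 mm long, 24 mm thick, loose on the bench, a bystander. Origin: under its middle.
- pen0: White pen with a green cap, 132 x 13 mm, loose on the bench, a bystander. Origin: under its middle.
- solder_spool1: Red-flanged spool of solder wire, 60 mm across, 51 mm high, standing loose on the bench, a bystander. Origin: centre of its underside.
- keeper (a point): Centre of the top of the dark steel keeper that the bolt enters, 28 (x) x 18 (y) mm, on the bolt line at y = 83 mm, z = 77 mm in the box frame. The direction from plate to keeper is the box's +y, the bolt's way home.

How it is judged:
On the way, in this order (a step that is already met when the one before it is completed fails the run):
1. a fingertip holds the catch plate down (at least 5 mm) while the bolt is still drawn (contact force between the fingers and catch above 0.5 N and value of joint catch above 0.005 m and value of joint bolt below 0.01 m), for 0.1 s.
2. a fingertip pushes the bolt through mid-travel while the other fingertip holds the catch down (contact force between the fingers and catch above 0.5 N and contact force between the fingers and bolt above 0.3 N and value of joint catch above 0.0045 m and value of joint bolt between 0.012 and 0.03 m).
3. the bolt reaches home with the catch still held down (contact force between the fingers and catch above 0.5 N and value of joint catch above 0.0045 m and value of joint bolt above 0.0325 m).
At the end, for the whole second after the job is handed in: The bolt is home in its keeper (within 4.5 mm of its stop, so in the home notch), the catch plate has sprung back up (within 2 mm) and locks it, and the box is at rest (value of joint bolt above 0.0315 m and value of joint catch below 0.002 m and linear speed of test_box below 0.01 m/s); the robot touches nothing.
It fails at once if the box is lifted or shoved by more than 15 mm (distance of test_box from where it was at the start of the episode above 0.015 m).
It fails at once if the tin or the heatsink on the cover is lifted, carried or pushed by more than 20 mm (distance of any of tip_tin, heatsink from where it was at the start of the episode above 0.02 m).
It fails at once if the screwdriver, the pen or the solder spool is lifted, carried or pushed by more than 20 mm (distance of any of screwdriver0, pen0, solder_spool1 from where it was at the start of the episode above 0.02 m).
It also fails if it takes over 32 s, if anything falls off the work surface, if the arm or the gripper's body presses on something with over 40 N, if the wrist force passes 120 N, or if a joint passes its speed limit or range.

ROBOT

A 6-joint arm with a two-finger parallel gripper is mounted at the origin on a cart in front of the work surface, level with it; the furniture and walls round the work are solid. World frame = base frame: x ahead of the robot, y to its left, z up, the work surface at z = 0. Lengths are in m, angles in rad, forces in N, time in s.
With the tool pointing down it reaches from about 0.275 to 1 m from the base axis. Payload 8.4 kg.
Tool frame: the origin (TCP) lies where the fingers leave the gripper's body, on its centre line; the fingertips stand 73 mm ahead of it and the grasp point (between the pads) lies 54 mm ahead of it (env.grasp_offset is the distance from the TCP to the grasp point, in m); z points along the fingers, y is the direction in which the jaws open and shut (so a half turn about z gives the same grasp; the last joint's range is limited). The gripper opens to 85 mm and grips with 20 to 120 N. Pads are 22 mm wide; open, the fingers measure 114 mm over their backs; the gripper's body (76 mm by 85 mm) begins 54 mm behind the grasp point. The pads swing forward as they close: fully open they stand 13 mm farther back than shut.
Start: joints at [1.213, 0.353, 1.633, -0, 1.155, -0.002], TCP at [0.218, 0.586, 0.304] pointing down, gripper open.
Joint ranges: [-2.63, 2.63], [-0.92, 2.1], [0.06, 2.66], [-1.3, 4.44], [0, 2.69], [-3.02, 3.02]. Speed limits (rad/s): [2.22, 2.22, 2.79, 3.14, 3.14, 3.14].

INTERFACE

Orientations are given as a 3x3 rotation matrix whose columns are the frame's x, y, z axes.
In Python, from rig import env gives the robot as it stands.
- The arm moves only by the tool apply_moves, never from a script. Its argument "moves" is a list of rows, each a list of 3 entries, a list of its own where there are three numbers: the gripper command: -1 is shut, 1 is fully open, values between are in proportion, then the shift along the tool's x, y, z in m, then the turn, a rotation vector about the tool's x, y, z in rad. In form: [[hand, [x, y, z], [wx, wy, wz]], ...]. A call has exactly 8 rows; each row shifts and turns the commanded pose from where the row before left it, along the tool's axes as they then stand; what a row does not reach is not made up. A row lasts 1/8 s, in which the tool goes at most 62.5 mm and 10.7 degrees, less where a joint would pass 70% of its speed; a pose out of reach is approached as far as the arm can. A call with a gripper value outside its range is refused whole. The fingers move at their own pace and stop on an object; the grip force is fixed at half the most. Time passes only in rows, so rows that do not move let the fingers close, or fill a call up. It gives the time, the measured TCP pose, the force and the opening at its end, in the units of the state.
- env.get_obs(): the state, without advancing time (a new reading comes with each control period).
- env.read_camera(name): name is "scene" or "top" or "wrist"; returns a dict with "pixels" (480x640x3 uint8, blue, green, red), "fx", "fy", "cx", "cy" (pixels), "k1" (the pictures are not rectified: a ray, as slopes to the right and down, at radius r is drawn at 1 + k1 r^2 times it, then the intrinsics apply), "R" (3x3) and "t" (3): a world point X has camera coordinates R X + t. Camera axes: x right, y down, z forward; pixel columns grow to the right and rows downward; lengths in m; the calibration is good to about 2 mm. A picture is of the moment at which its call begins. There is no depth.
- env.hand_in(): hands the job in, once; it reports no verdict.
The state is a dict: "time_s": time; "qpos": joint angles; "joint_velocities": joint speeds; "joint_torque": joint torques, N m; "ee_pos": TCP position; "tool_rot": TCP orientation; "wrist_force": force on the tool from outside, world axes, zero at the start; "wrist_torque": the same for the moment, N m; "gripper_width": finger opening in m.
Only numpy, scipy, OpenCV 4.12 (cv2) and the standard library are available. Lean on these libraries where they do the work, as an engineer would, in place of code of your own. Each camera call takes 0.05 s, during which the arm holds its last target.

## Working session

There is one attempt and no reset: what is moved stays moved. The work goes in short steps, Python scripts to look and compute and a tool call to move; the robot and the scene stay as the last step left them, time stands still between calls to the robot, and variables do not carry over. Pictures are saved under pics/ and viewed, and the job is handed in when it is done.

Besides the shell and the picture viewer there is one more tool, called after "Call:" as name(argument=value, ...) on one line, values as JSON. apply_moves: Moves the arm, as the interface text tells. Its arguments: {"type":"object","properties":{"moves":{"type":"array"}},"required":["moves"]}

```bash
mkdir -p pics; ls; python3 - <<'E'
from rig import env
import cv2,numpy as np
o=env.get_obs()
for k in o: print(k,np.round(o[k],4).tolist())
for n in ["scene","top","wrist"]:
    c=env.read_camera(n); cv2.imwrite(f"pics/a_{n}.png",c["pixels"])
    print(n,c["fx"],c["fy"],c["cx"],c["cy"],c["k1"],np.round(c["R"],3).tolist(),np.round(c["t"],3).tolist())
E
```

```text
pics
time_s 0.0
qpos [1.2126, 0.3536, 1.6341, 0.0, 1.1552, -0.0024]
joint_velocities [-0.0007, 0.0006, -0.0005, 0.0011, -0.0003, -0.0003]
joint_torque [-0.0008, -60.5253, -34.2073, 0.0, 0.0092, -0.0]
ee_pos [0.2176, 0.5855, 0.3032]
tool_rot [[-0.9374, 0.3484, -0.0005], [0.3484, 0.9374, -0.0013], [0.0, -0.0014, -1.0]]
wrist_force [-0.2919, 0.3134, -0.8393]
wrist_torque [0.0674, 0.0235, -0.012]
gripper_width 0.0853
scene 553.2818224273469 553.2818224273469 314.54749634385354 240.764411617992 -0.14393086510213104 [[0.526, -0.85, -0.02], [-0.611, -0.361, -0.704], [0.592, 0.383, -0.709]] [-0.226, 0.399, 0.905]
top 449.6876782080737 449.6876782080737 321.90425575728483 237.90216749566682 0.007632429988620293 [[-0.006, -1.0, -0.014], [-0.99, 0.008, -0.143], [0.143, 0.013, -0.99]] [0.057, 0.566, 0.94]
wrist 333.6902833356889 333.6902833356889 329.2999960217622 237.6342971634588 0.011969195760373351 [[0.349, 0.937, -0.001], [0.896, -0.333, 0.294], [0.275, -0.103, -0.956]] [-0.625, -0.037, 0.379]
```

View pics/a_scene.png

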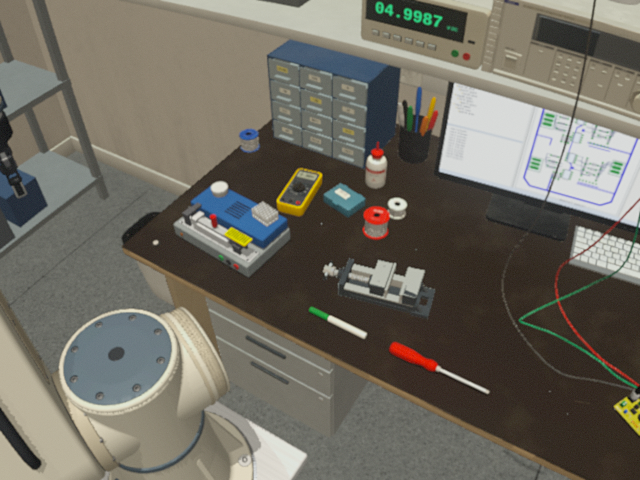

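View pics/a_top.png

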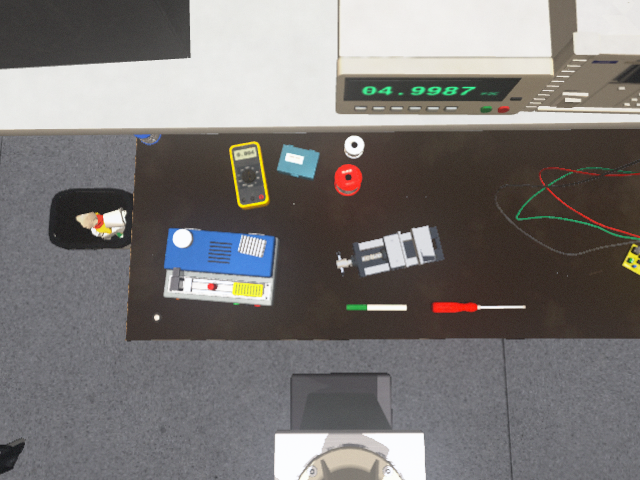

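View pics/a_wrist.png

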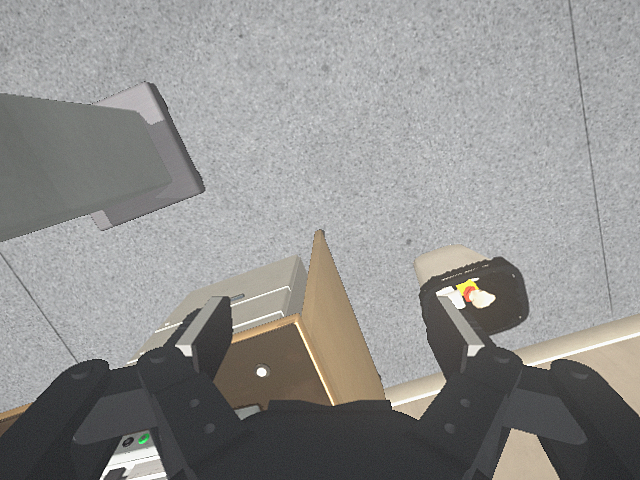

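```bash
cat > h.py <<'E'
import cv2,numpy as np
from rig import env
def und(c,u,v):
    d=np.array([(u-c["cx"])/c["fx"],(v-c["cy"])/c["fy"]]); s=d.copy()
    for _ in range(20): s=d/(1+c["k1"]*(s@s))
    return s
def ray(c,u,v):
    s=und(c,u,v); R=np.array(c["R"]);t=np.array(c["t"])
    return -R.T@t, R.T@np.array([s[0],s[1],1.])
def onz(c,u,v,z):
    o,d=ray(c,u,v); return o+d*(z-o[2])/d[2]
def proj(c,X):
    p=np.array(c["R"])@X+np.array(c["t"]); s=p[:2]/p[2]; s=s*(1+c["k1"]*(s@s))
    return s*[c["fx"],c["fy"]]+[c["cx"],c["cy"]]
def tri(o1,d1,o2,d2):
    A=np.stack([d1,-d2],1); k=np.linalg.lstsq(A,o2-o1,rcond=None)[0]
    a=o1+k[0]*d1;b=o2+k[1]*d2; return (a+b)/2,np.linalg.norm(a-b)
def blobs(c,name,roi,mn=15):
    x0,y0,x1,y1=roi; hsv=cv2.cvtColor(c["pixels"],cv2.COLOR_BGR2HSV)
    r={'yellow':[((22,120,100),(36,255,255))],'red':[((0,140,70),(8,255,255)),((172,140,70),(180,255,255))],'blue':[((100,120,60),(125,255,255))]}[name]
    m=sum(cv2.inRange(hsv,np.array(a),np.array(b)) for a,b in r)
    k=np.zeros_like(m);k[y0:y1,x0:x1]=m[y0:y1,x0:x1]
    n,l,st,ce=cv2.connectedComponentsWithStats(k)
    return [(ce[i],st[i],l==i) for i in range(1,n) if st[i][4]>=mn]
E
python3 - <<'E'
from h import *
T=env.read_camera("top");S=env.read_camera("scene")
for c,n,roi in[(T,"top",(150,215,290,315)),(S,"scene",(165,170,300,280))]:
    x0,y0,x1,y1=roi
    cv2.imwrite(f"pics/b_{n}.png",cv2.resize(c["pixels"][y0:y1,x0:x1],None,fx=5.5,fy=5.5,interpolation=cv2.INTER_CUBIC))
    for col in['yellow','red','blue']:
        for ce,st,m in blobs(c,col,roi): 
            ys,xs=np.nonzero(m)
            print(n,col,np.round(ce,1),st, np.round(cv2.minAreaRect(np.stack([xs,ys],1).astype(np.float32))[0],1))
E
```

```text
top yellow [247.5 289.1] [233 282  30  15 371] [247.4 289.2]
top red [211.  286.4] [208 284   7   6  34] [211.  286.5]
top blue [218.4 254.2] [ 164  228  111   49 3464] [219.1 251.8]
scene yellow [287.7 200.3] [276 170  24  46 338] [287.5 192.5]
scene yellow [237.8 236.8] [225 227  27  20 280] [237.8 237. ]
scene red [213.4 220. ] [210 215   7  12  59] [213.3 220.3]
scene blue [238.8 215.3] [ 191  187   96   61 2234] [238.3 213.9]
```

View pics/b_top.png

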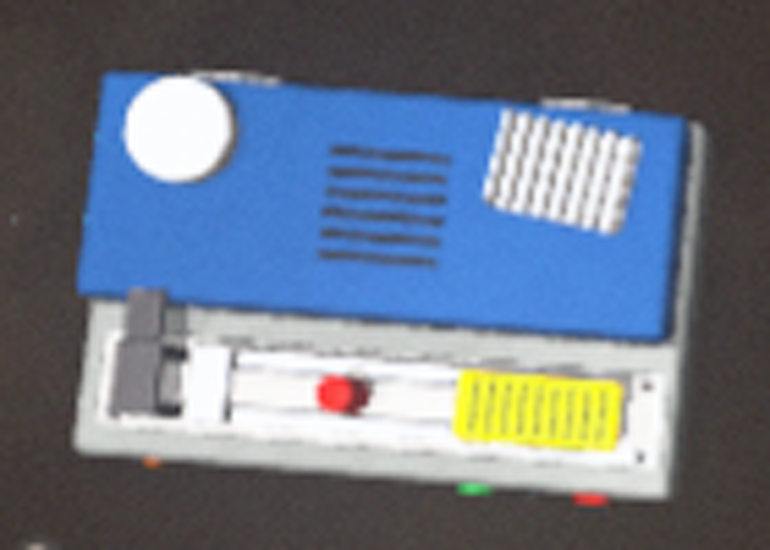

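View pics/b_scene.png

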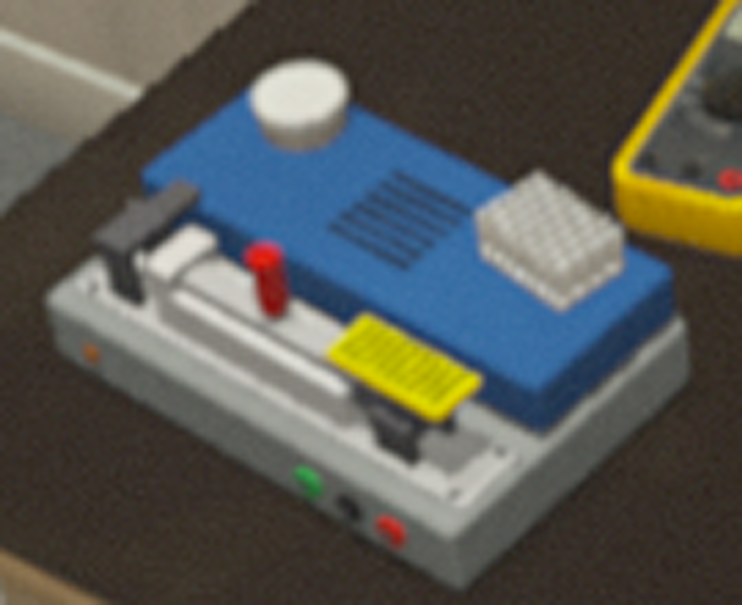

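```bash
python3 - <<'E'
from h import *
T=env.read_camera("top");S=env.read_camera("scene")
f=lambda x,y:(x/5.5-.41+150,y/5.5-.41+215)
g=lambda x,y:(x/5.5-.41+165,y/5.5-.41+170)
P,e=tri(*ray(T,247.5,289.1),*ray(S,237.8,236.8));print("plate tri",P,e,onz(T,247.5,289.1,.084),onz(S,237.8,236.8,.084))
K,e=tri(*ray(T,*f(337,393)),*ray(S,*g(264,254)));print("knob tri",K,e,onz(T,*f(337,393),.104),onz(S,*g(264,254),.104))
C=[onz(T,*f(*p),.07) for p in[(78,295),(668,341),(686,117),(105,72)]]
for a in C: print(a)
C2=[onz(S,*g(*p),.07) for p in[(541,392),(670,267)]]
for a in C2: print("S",a)
print([np.linalg.norm(C[i]-C[i-1]) for i in range(4)])
for a,b in[(1,0),(2,3)]:
  d=C[b]-C[a];print("yaw of +y",np.degrees(np.arctan2(-d[0],d[1])))
d=C[3]-C[0];print(np.degrees(np.arctan2(d[1],d[0])));d=C[2]-C[1];print(np.degrees(np.arctan2(d[1],d[0])))
# plate edges orientation
for ce,st,m in blobs(T,'yellow',(150,215,290,315)):
  ys,xs=np.nonzero(m); r=cv2.minAreaRect(np.stack([xs,ys],1).astype(np.float32));print(r)
E
```

```text
plate tri [0.45514334 0.20854613 0.07747171] 0.0018709030002917644 [0.45549477 0.20662236 0.084     ] [0.44980323 0.20467954 0.084     ]
knob tri [0.46075059 0.27869066 0.10241775] 0.002706792587601709 [0.46149253 0.27716197 0.104     ] [0.45890007 0.27863784 0.104     ]
[0.50083834 0.38647668 0.07      ]
[0.48165271 0.16016682 0.07      ]
[0.56786528 0.15409466 0.07      ]
[0.58732653 0.37983363 0.07      ]
S [0.47821518 0.15965435 0.07      ]
S [0.56434415 0.15600421 0.07      ]
[np.float64(0.08674293195071087), np.float64(0.22712164428609657), np.float64(0.08642613941745222), np.float64(0.22657630657925032)]
yaw of +y -4.845716735982268
yaw of +y -4.927360172131939
-4.392193232375559
-4.028826514858873
((247.4000244140625, 289.2000427246094), (29.564191818237305, 12.62291431427002), 4.763641834259033)
```

Call:
apply_moves(moves=[[0.27,[0,0,0],[0,0,-0.137]],[0.27,[0,0,0],[0,0,-0.137]],[0.27,[-0.035,-0.045,0],[0,0,0]],[0.27,[-0.035,-0.045,0],[0,0,0]],[0.27,[-0.035,-0.045,0],[0,0,0]],[0.27,[-0.035,-0.045,0],[0,0,0]],[0.27,[-0.035,-0.045,0],[0,0,0]],[0.27,[-0.035,-0.045,0],[0,0,0]]])

```text
time_s: 1.35
ee_pos: [0.4058, 0.298, 0.3042]
tool_rot: [[-0.997, 0.081, 0.001], [0.081, 0.997, 0.0], [-0.001, 0.0, -1.0]]
wrist_force: [0.0, 1.2, -0.1]
gripper_width: 0.0543
```

```bash
cat > st.py <<'E'
from h import *
import sys
def st(tgt=None):
    o=env.get_obs()
    R=np.array(o["tool_rot"]);p=np.array(o["ee_pos"])
    print("t",o["time_s"],"p",p.round(4),"y",R[:,1].round(4),"z",R[:,2].round(4),"F",np.round(o["wrist_force"],2),"w",round(float(o["gripper_width"]),4))
    if tgt is not None: print("to go (tool)",(R.T@(np.array(tgt)-p)).round(4))
E
python3 -c "
from st import *
st([.455,.2236,.22])"
```

```text
t 1.35 p [0.4058 0.298  0.3042] y [8.150e-02 9.967e-01 5.000e-04] z [ 6.e-04  4.e-04 -1.e+00] F [ 0.03  1.19 -0.08] w 0.0543
to go (tool) [-0.0551 -0.0702  0.0842]
```

Call:
apply_moves(moves=[[0.27,[-0.027,-0.035,0.0],[0,0,0]],[0.27,[-0.028,-0.035,0],[0,0,0]],[0.27,[0,0,0.03],[0,0,0]],[0.27,[0,0,0.03],[0,0,0]],[0.27,[0,0,0.024],[0,0,0]],[0.27,[0,0,0.02],[0,0,0]],[0.27,[0,0,0],[0,0,0]],[0.27,[0,0,0],[0,0,0]]])

```text
time_s: 2.35
ee_pos: [0.4544, 0.2255, 0.2006]
tool_rot: [[-0.997, 0.082, 0.001], [0.082, 0.997, 0.0], [-0.001, 0.0, -1.0]]
wrist_force: [0.4, 1.0, 0.0]
gripper_width: 0.0541
```

```bash
python3 -c "
from st import *
st([.455,.2236,.2])
for n,(x0,y0,x1,y1) in [('wrist',(0,0,640,480)),('top',(150,215,290,315)),('scene',(165,150,305,260))]:
    c=env.read_camera(n);cv2.imwrite('pics/c_%s.png'%n,c['pixels'] if n=='wrist' else cv2.resize(c['pixels'][y0:y1,x0:x1],None,fx=5,fy=5,interpolation=cv2.INTER_CUBIC))
"
```

```text
t 2.35 p [0.4544 0.2255 0.2006] y [8.170e-02 9.967e-01 4.000e-04] z [ 7.e-04  3.e-04 -1.e+00] F [0.37 1.   0.05] w 0.0541
to go (tool) [-0.0007 -0.0019  0.0006]
```

View pics/c_wrist.png

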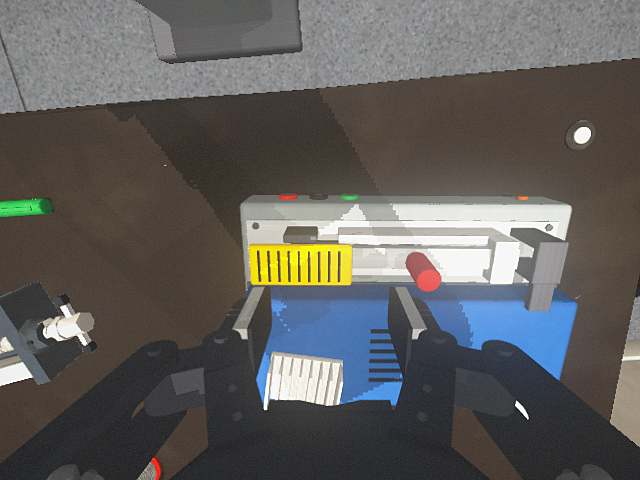

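View pics/c_scene.png

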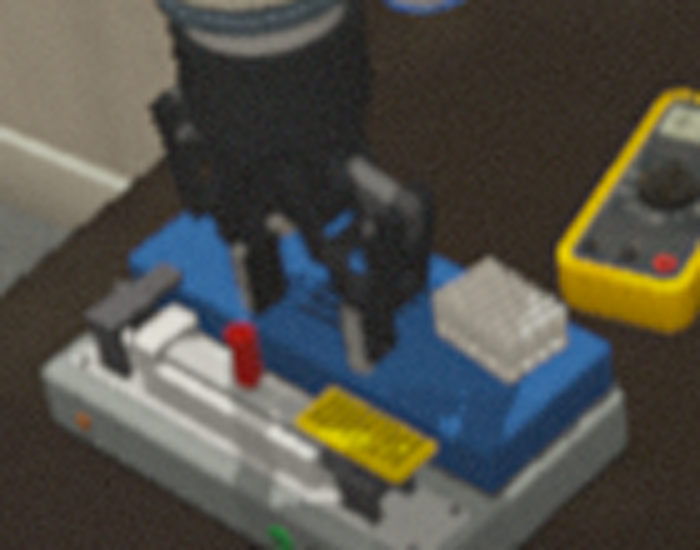

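View pics/c_top.png

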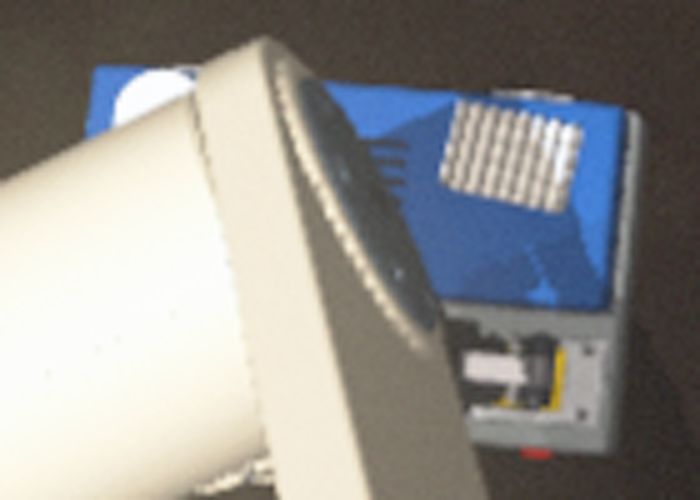

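```bash
python3 - <<'E'
from st import *
c=env.read_camera("wrist")
o=env.get_obs();R=np.array(o["tool_rot"]);p=np.array(o["ee_pos"])
Y=blobs(c,'yellow',(200,200,400,330))
ys,xs=np.nonzero(Y[0][2]);r=cv2.minAreaRect(np.stack([xs,ys],1).astype(np.float32));print(r)
Pw=onz(c,*r[0],.084);print("plate",Pw)
for e in[(250,264),(352,264)]: print("plate end",onz(c,*e,.084))
Kw=onz(c,429,277,.104);print("knob top",Kw)
kb=onz(c,415,256,.074);print("knob base",kb)
ay=np.array([.0818,.9966,0])
print("y along: plate-knob",(Kw-Pw)@ay,(kb-Pw)@ay)
for y in(-27,-41.5,27,41.5):
  for x in(11,-11):
    for z in(65,73):
      print(x,y,z,proj(c,p+R@np.array([x,y,z])/1000).round(0))
print("tool frame plate,knob",(R.T@(Pw-p)).round(4),(R.T@(Kw-p)).round(4))
cv2.imwrite("pics/d.png",cv2.resize(c["pixels"][220:420,200:460],None,fx=3,fy=3,interpolation=cv2.INTER_CUBIC))
E
```

```text
((300.0, 263.5), (41.0, 102.0), 90.0)
plate [0.45138522 0.20955917 0.084     ]
plate end [0.44922419 0.17971514 0.084     ]
plate end [0.45427778 0.24056688 0.084     ]
knob top [0.45718549 0.28078099 0.104     ]
knob base [0.45618167 0.28061809 0.074     ]
y along: plate-knob 0.07145413142230521 0.07120966768880636
11 -27 65 [265. 287.]
11 -27 73 [269. 280.]
-11 -27 65 [268. 331.]
-11 -27 73 [271. 322.]
11 -41.5 65 [233. 287.]
11 -41.5 73 [237. 280.]
-11 -41.5 65 [237. 331.]
-11 -41.5 73 [241. 322.]
11 27 65 [388. 287.]
11 27 73 [385. 280.]
-11 27 65 [385. 331.]
-11 27 73 [382. 322.]
11 41.5 65 [420. 287.]
11 41.5 73 [416. 280.]
-11 41.5 65 [417. 331.]
-11 41.5 73 [412. 322.]
tool frame plate,knob [ 0.0019 -0.0163  0.1167] [0.0019 0.0552 0.0968]
```

View pics/d.png

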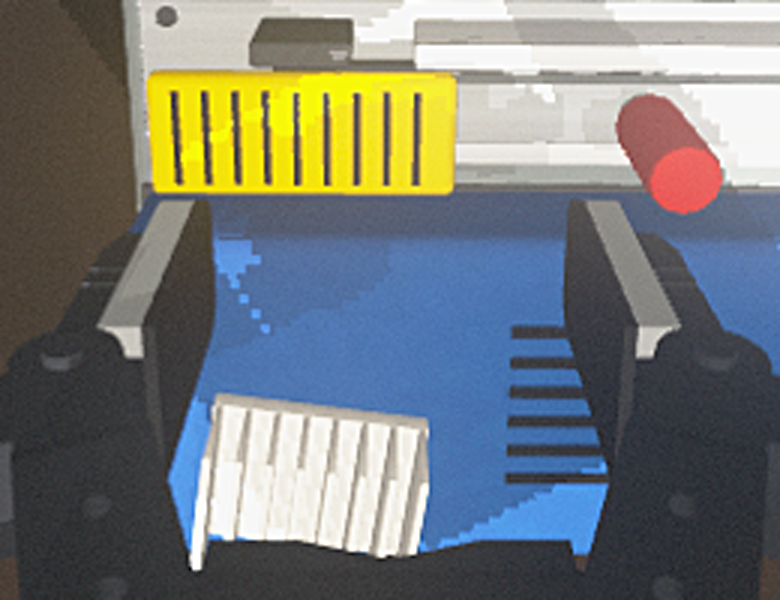

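```bash
python3 - <<'E'
from st import *
c=env.read_camera("wrist")
o=env.get_obs();R=np.array(o["tool_rot"]);p=np.array(o["ee_pos"])
print("cam in tool",R.T@(-np.array(c["R"]).T@np.array(c["t"])-p))
for y in(27,34,45):
  for z in(66,56,46,38,30): print(y,z,(proj(c,p+R@np.array([11,y,z])/1000)).round(0), "crop",((proj(c,p+R@np.array([11,y,z])/1000)-[200,220])*3).round(0))
E
```

```text
cam in tool [ 0.07540367  0.00126757 -0.06974556]
27 66 [387. 286.] crop [561. 199.]
27 56 [391. 297.] crop [573. 230.]
27 46 [396. 309.] crop [587. 266.]
27 38 [400. 320.] crop [600. 299.]
27 30 [405. 332.] crop [614. 336.]
34 66 [403. 286.] crop [608. 199.]
34 56 [408. 297.] crop [624. 230.]
34 46 [414. 309.] crop [641. 266.]
34 38 [419. 320.] crop [657. 299.]
34 30 [425. 332.] crop [675. 336.]
45 66 [428. 286.] crop [683. 199.]
45 56 [434. 297.] crop [703. 230.]
45 46 [442. 309.] crop [726. 266.]
45 38 [449. 320.] crop [748. 299.]
45 30 [457. 332.] crop [772. 336.]
```

Call:
apply_moves(moves=[[0.5,[0,-0.003,0.005],[0,0,0]],[0.5,[0,0,0.01],[0,0,0]],[0.5,[0,0,0.01],[0,0,0]],[0.5,[0,0,0.005],[0,0,0]],[0.5,[0,0,0],[0,0,0]],[0.5,[0,0,0],[0,0,0]],[0.5,[0,0,0],[0,0,0]],[0.5,[0,0,0],[0,0,0]]])

```text
time_s: 3.6
ee_pos: [0.4539, 0.2224, 0.1701]
tool_rot: [[-0.997, 0.082, 0.0], [0.082, 0.997, 0.0], [-0.0, 0.0, -1.0]]
wrist_force: [0.9, -0.2, 0.2]
gripper_width: 0.0638
```

```bash
python3 -c "
from st import *
st()
c=env.read_camera('wrist');cv2.imwrite('pics/e.png',cv2.resize(c['pixels'][190:390,200:460],None,fx=3,fy=3,interpolation=cv2.INTER_CUBIC))
c=env.read_camera('scene');cv2.imwrite('pics/e2.png',cv2.resize(c['pixels'][150:260,165:305],None,fx=5,fy=5,interpolation=cv2.INTER_CUBIC))
"
```

```text
t 3.6 p [0.4539 0.2224 0.1701] y [8.170e-02 9.967e-01 2.000e-04] z [ 4.e-04  2.e-04 -1.e+00] F [ 0.89 -0.24  0.23] w 0.0638
```

View pics/e.png

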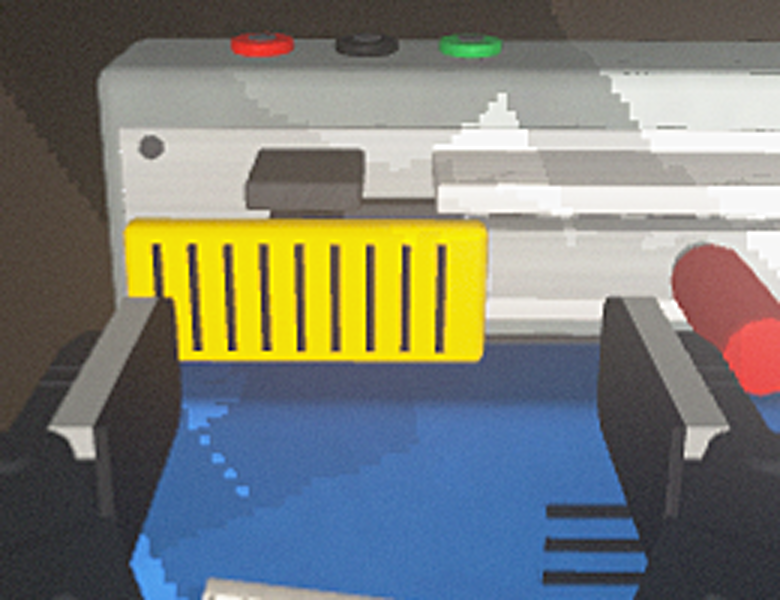

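View pics/e2.png

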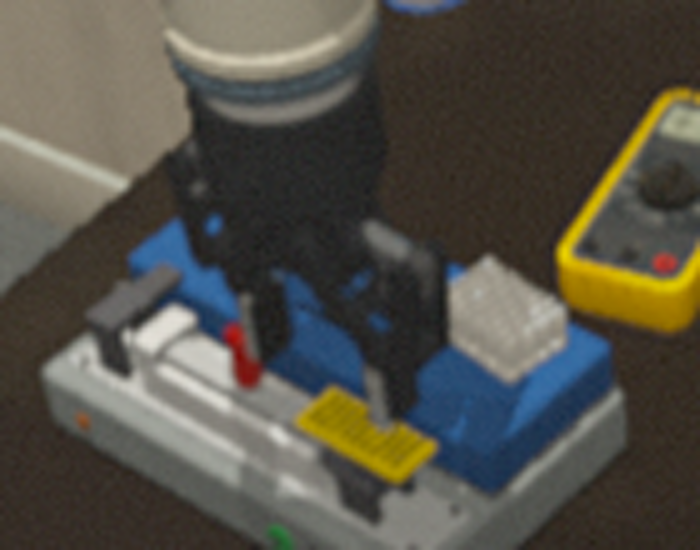

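```bash
python3 - <<'E'
from st import *
c=env.read_camera("wrist")
o=env.get_obs();R=np.array(o["tool_rot"]);p=np.array(o["ee_pos"])
f=lambda x,y:(x/3-.33+200,y/3-.33+190)
T=lambda X:(R.T@(X-p)*1000).round(1)
for n,u,z in[("plate -end",(127,290),.084),("plate +end",(486,290),.084),("plate near edge",(305,359),.084),("plate far",(305,222),.084),("ktop c",(767,357),.104),("L out",(120,298),.106),("L in",(178,298),.106),("R in",(604,298),.106),("R out",(656,298),.106),("ktop left",(725,355),.104)]:
    print(n,T(onz(c,*f(*u),z)))
E
```

```text
plate -end [  1.6 -43.4  86. ]
plate +end [ 1.6 17.7 86. ]
plate near edge [-11.6 -13.4  86. ]
plate far [ 14.  -12.8  86. ]
ktop c [-0.  58.4 66. ]
L out [ 10.8 -38.2  64. ]
L in [ 10.8 -29.7  64. ]
R in [10.7 32.7 64. ]
R out [10.7 40.3 64. ]
ktop left [ 0.3 52.1 66. ]
```

Call:
apply_moves(moves=[[0.5,[0,0.001,0.006],[0,0,0]],[0.5,[0,0,0.006],[0,0,0]],[0.5,[0,0,0.004],[0,0,0]],[0.5,[0,0,0.002],[0,0,0]],[0.5,[0,0,0.001],[0,0,0]],[0.5,[0,0,0.001],[0,0,0]],[0.5,[0,0,0],[0,0,0]],[0.5,[0,0,0],[0,0,0]]])

```text
time_s: 4.75
ee_pos: [0.4539, 0.2233, 0.1501]
tool_rot: [[-0.997, 0.082, 0.0], [0.082, 0.997, 0.0], [-0.0, 0.0, -1.0]]
wrist_force: [-0.6, -0.6, 2.6]
gripper_width: 0.0638
```

```bash
python3 -c "
from st import *
st()
c=env.read_camera('wrist');cv2.imwrite('pics/f.png',cv2.resize(c['pixels'][190:390,200:460],None,fx=3,fy=3,interpolation=cv2.INTER_CUBIC))
"
```

```text
t 4.75 p [0.4539 0.2233 0.1501] y [0.0817 0.9967 0.    ] z [ 1.e-04  0.e+00 -1.e+00] F [-0.64 -0.59  2.59] w 0.0638
```

View pics/f.png

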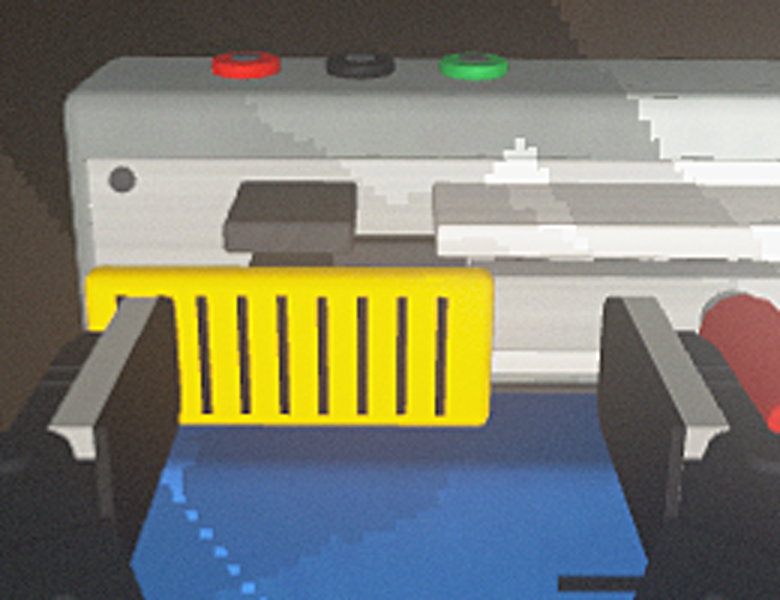

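Call:
apply_moves(moves=[[0.5,[0,0,0.001],[0,0,0]],[0.5,[0,0,0.001],[0,0,0]],[0.5,[0,0,0.001],[0,0,0]],[0.5,[0,0,0],[0,0,0]],[0.5,[0,0,0],[0,0,0]],[0.5,[0,0,0],[0,0,0]],[0.5,[0,0,0],[0,0,0]],[0.5,[0,0,0],[0,0,0]]])

```text
time_s: 5.8
ee_pos: [0.4539, 0.2233, 0.1469]
tool_rot: [[-0.997, 0.082, 0.0], [0.082, 0.997, -0.0], [-0.0, -0.0, -1.0]]
wrist_force: [-0.3, -1.7, 3.3]
gripper_width: 0.0639
```

```bash
python3 -c "
from st import *
st()
c=env.read_camera('wrist');cv2.imwrite('pics/g.png',cv2.resize(c['pixels'][190:390,200:460],None,fx=3,fy=3,interpolation=cv2.INTER_CUBIC));st();env.read_camera('wrist');st()
"
```

```text
t 5.8 p [0.4539 0.2233 0.1469] y [ 0.0817  0.9967 -0.    ] z [ 0. -0. -1.] F [-0.29 -1.68  3.29] w 0.0639
t 5.85 p [0.4539 0.2233 0.1469] y [0.0817 0.9967 0.    ] z [ 1.e-04 -0.e+00 -1.e+00] F [-0.32 -2.18  4.05] w 0.064
t 5.9 p [0.4539 0.2233 0.1469] y [ 0.0817  0.9967 -0.    ] z [-0. -0. -1.] F [-0.79 -2.    3.9 ] w 0.0637
```

View pics/g.png

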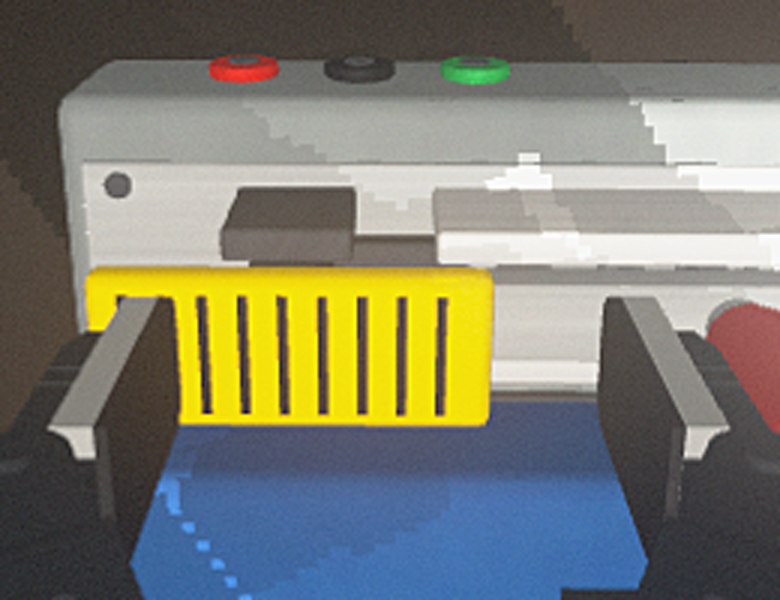

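Call:
apply_moves(moves=[[0.5,[0,0,0.001],[0,0,0]],[0.5,[0,0,0.001],[0,0,0]],[0.5,[0,0,0.001],[0,0,0]],[0.5,[0,0,0.0005],[0,0,0]],[0.5,[0,0,0],[0,0,0]],[0.5,[0,0,0],[0,0,0]],[0.5,[0,0,0],[0,0,0]],[0.5,[0,0,0],[0,0,0]]])

```text
time_s: 6.9
ee_pos: [0.4539, 0.2233, 0.1434]
tool_rot: [[-0.997, 0.082, 0.0], [0.082, 0.997, -0.0], [-0.0, -0.0, -1.0]]
wrist_force: [-0.9, -2.4, 5.8]
gripper_width: 0.0638
```

```bash
python3 -c "
from st import *
st()
c=env.read_camera('wrist');cv2.imwrite('pics/i.png',cv2.resize(c['pixels'][190:390,200:460],None,fx=3,fy=3,interpolation=cv2.INTER_CUBIC));st()
c=env.read_camera('scene');cv2.imwrite('pics/i2.png',cv2.resize(c['pixels'][180:260,175:275],None,fx=7,fy=7,interpolation=cv2.INTER_CUBIC));st()
"
```

```text
t 6.9 p [0.4539 0.2233 0.1434] y [ 0.0817  0.9967 -0.    ] z [ 0. -0. -1.] F [-0.88 -2.43  5.75] w 0.0638
t 6.95 p [0.4539 0.2234 0.1434] y [ 0.0817  0.9967 -0.    ] z [ 0. -0. -1.] F [-0.94 -1.78  4.72] w 0.0641
t 7.0 p [0.4539 0.2233 0.1434] y [ 0.0817  0.9967 -0.    ] z [ 0. -0. -1.] F [ 0.03 -1.42  4.71] w 0.0641
```

View pics/i.png

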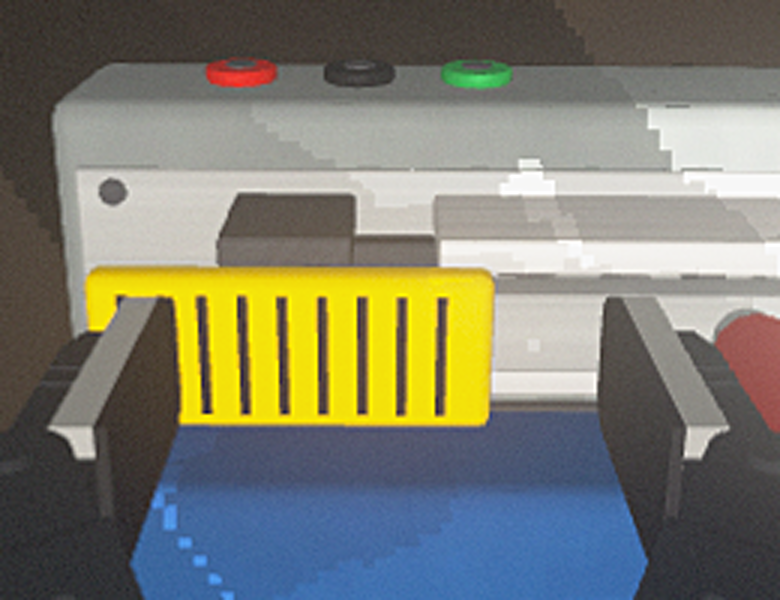

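View pics/i2.png

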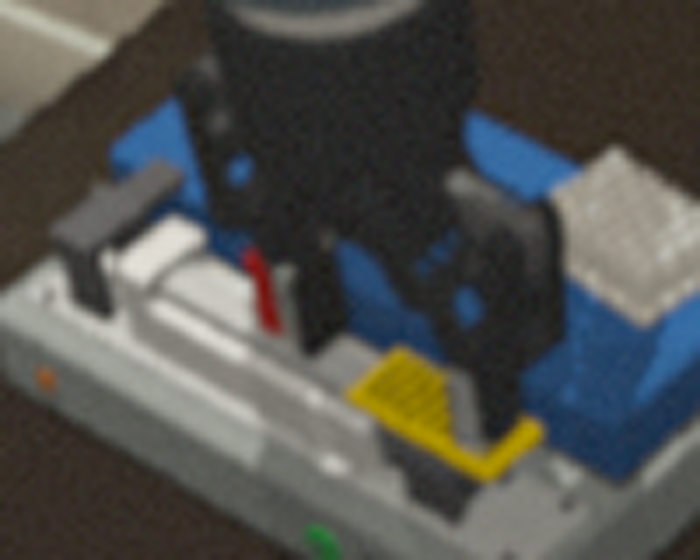

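Call:
apply_moves(moves=[[0.5,[0,0,0.0005],[0,0,0]],[0.5,[0,0.003,0],[0,0,0]],[0.5,[0,0.003,0],[0,0,0]],[0.5,[0,0.003,0],[0,0,0]],[0.5,[0,0.003,0],[0,0,0]],[0.5,[0,0.003,0],[0,0,0]],[0.5,[0,0.003,0],[0,0,0]],[0.5,[0,0,0],[0,0,0]]])

```text
time_s: 8.0
ee_pos: [0.4553, 0.2411, 0.1428]
tool_rot: [[-0.997, 0.081, -0.0], [0.081, 0.997, -0.001], [0.0, -0.001, -1.0]]
wrist_force: [-0.6, -3.8, 6.1]
gripper_width: 0.0637
```

```bash
python3 -c "
from st import *
st()
c=env.read_camera('wrist');cv2.imwrite('pics/j.png',c['pixels'][150:450]);st()
c=env.read_camera('scene');cv2.imwrite('pics/j2.png',cv2.resize(c['pixels'][180:260,175:275],None,fx=7,fy=7,interpolation=cv2.INTER_CUBIC));st()
"
```

```text
t 8.0 p [0.4553 0.2411 0.1428] y [ 8.130e-02  9.967e-01 -7.000e-04] z [-2.e-04 -7.e-04 -1.e+00] F [-0.6  -3.79  6.14] w 0.0637
t 8.05 p [0.4553 0.241  0.1428] y [ 8.150e-02  9.967e-01 -6.000e-04] z [-2.e-04 -6.e-04 -1.e+00] F [-0.78 -2.83  4.56] w 0.064
t 8.1 p [0.4553 0.241  0.1428] y [ 8.150e-02  9.967e-01 -6.000e-04] z [-2.e-04 -6.e-04 -1.e+00] F [-0.08 -4.09  4.37] w 0.0645
```

View pics/j.png

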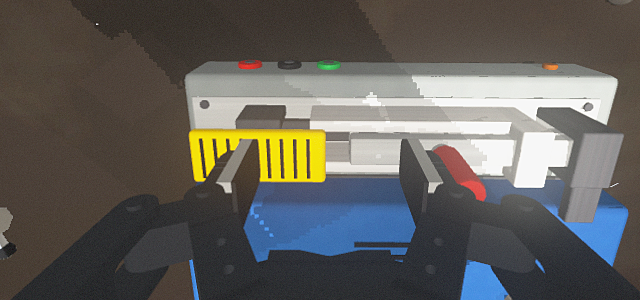

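View pics/j2.png

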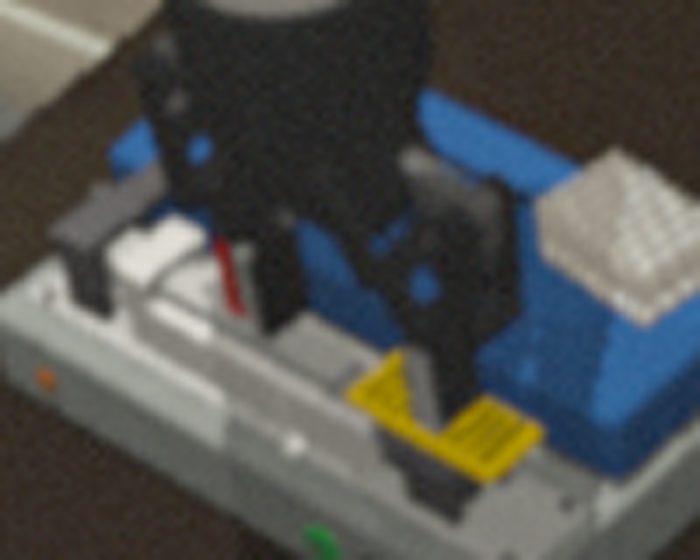

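Call:
apply_moves(moves=[[0.5,[0,0.003,0],[0,0,0]],[0.5,[0,0.003,0],[0,0,0]],[0.5,[0,0.003,0],[0,0,0]],[0.5,[0,0.003,0],[0,0,0]],[0.5,[0,0.003,0],[0,0,0]],[0.5,[0,0.003,0],[0,0,0]],[0.5,[0,0,0],[0,0,0]],[0.5,[0,0,0],[0,0,0]]])

```text
time_s: 9.1
ee_pos: [0.4568, 0.2589, 0.1428]
tool_rot: [[-0.997, 0.081, -0.0], [0.081, 0.997, -0.001], [0.0, -0.001, -1.0]]
wrist_force: [-0.6, -2.3, 4.7]
gripper_width: 0.064
```

```bash
python3 -c "
from st import *
st()
c=env.read_camera('wrist');cv2.imwrite('pics/k.png',c['pixels'][150:450]);st()
c=env.read_camera('scene');cv2.imwrite('pics/k2.png',cv2.resize(c['pixels'][180:260,175:275],None,fx=7,fy=7,interpolation=cv2.INTER_CUBIC));st()
"
```

```text
t 9.1 p [0.4568 0.2589 0.1428] y [ 8.150e-02  9.967e-01 -6.000e-04] z [-2.e-04 -6.e-04 -1.e+00] F [-0.56 -2.27  4.66] w 0.064
t 9.15 p [0.4568 0.2589 0.1428] y [ 8.150e-02  9.967e-01 -6.000e-04] z [-1.e-04 -6.e-04 -1.e+00] F [-0.85 -3.68  5.35] w 0.0638
t 9.2 p [0.4568 0.2589 0.1428] y [ 8.150e-02  9.967e-01 -6.000e-04] z [-2.e-04 -6.e-04 -1.e+00] F [ 0.14 -4.2   5.09] w 0.0641
```

View pics/k.png

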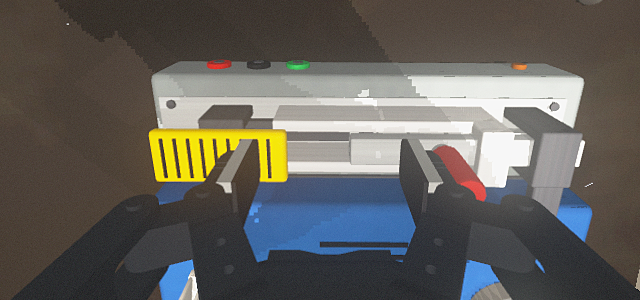

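View pics/k2.png

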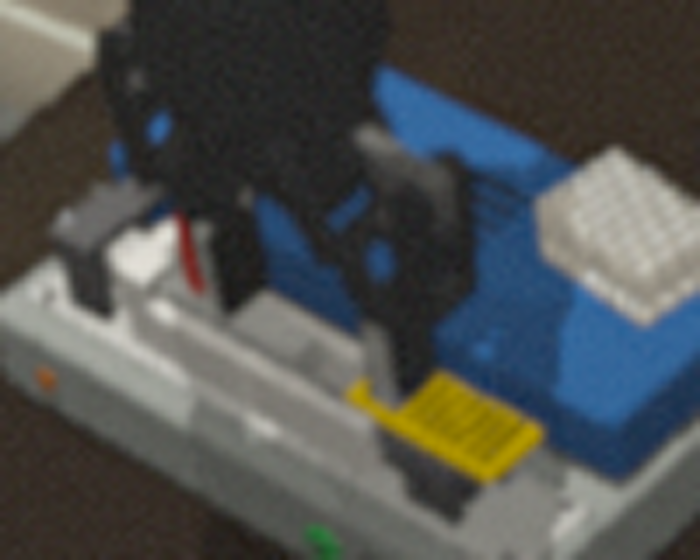

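```bash
python3 - <<'E'
from st import *
c=env.read_camera("wrist")
o=env.get_obs();R=np.array(o["tool_rot"]);p=np.array(o["ee_pos"])
T=lambda X:(R.T@(X-p)*1000).round(1)
cv2.imwrite("pics/l.png",cv2.resize(c["pixels"][250:400,360:620],None,fx=3,fy=3,interpolation=cv2.INTER_CUBIC))
for n,u,z in[("knob top",(474,340),.104),("plate -",(149,305),.0765),("plate +",(287,305),.0765),("keeper right",(583,305),.077)]: print(n,T(onz(c,*u,z)))
E
```

```text
knob top [ 2.1 55.3 38.8]
plate - [  1.9 -80.4  66.4]
plate + [  1.7 -18.   66.3]
keeper right [  2.2 115.1  65.8]
```

View pics/l.png

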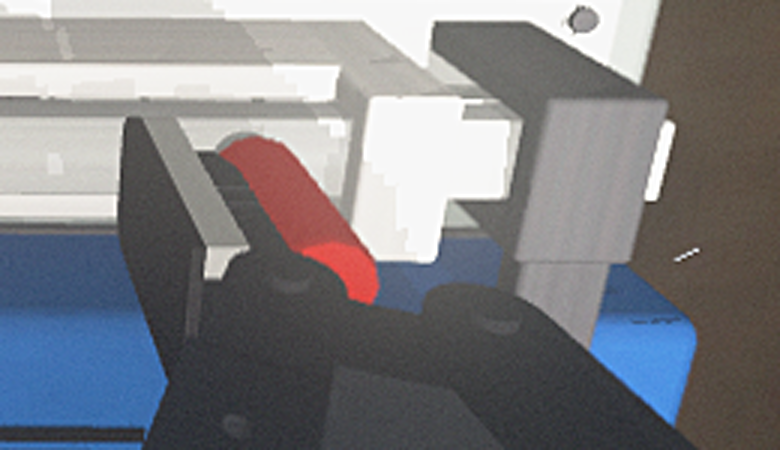

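Call:
apply_moves(moves=[[0.5,[0,0.002,0],[0,0,0]],[0.5,[0,0.002,0],[0,0,0]],[0.5,[0,0,0],[0,0,0]],[0.5,[0,0,0],[0,0,0]],[0.5,[0,0,0],[0,0,0]],[0.5,[0,0,0],[0,0,0]],[0.5,[0,0,0],[0,0,0]],[0.5,[0,0,0],[0,0,0]]])

```text
time_s: 10.25
ee_pos: [0.4571, 0.2619, 0.1428]
tool_rot: [[-0.997, 0.081, -0.001], [0.081, 0.997, -0.002], [0.0, -0.002, -1.0]]
wrist_force: [0.7, -10.9, 7.8]
gripper_width: 0.064
```

```bash
python3 -c "
from st import *
st()
c=env.read_camera('wrist');cv2.imwrite('pics/m.png',cv2.resize(c['pixels'][250:400,360:620],None,fx=3,fy=3,interpolation=cv2.INTER_CUBIC));st()
"
```

```text
t 10.25 p [0.4571 0.2619 0.1428] y [ 0.0813  0.9967 -0.0022] z [-6.0e-04 -2.2e-03 -1.0e+00] F [  0.69 -10.93   7.84] w 0.064
t 10.3 p [0.457  0.2619 0.1428] y [ 0.0814  0.9967 -0.0023] z [-6.0e-04 -2.2e-03 -1.0e+00] F [  1.02 -10.74   7.76] w 0.0636
```

View pics/m.png

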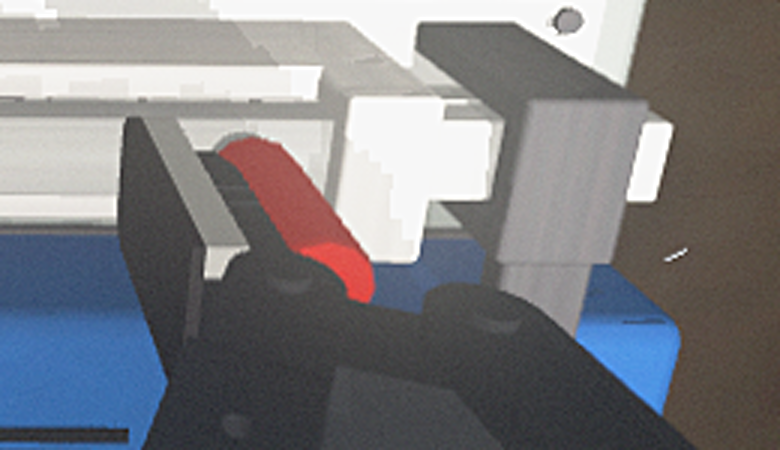

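Call:
apply_moves(moves=[[0.5,[0,-0.002,0],[0,0,0]],[0.5,[0,-0.002,0],[0,0,0]],[0.5,[0,0,0],[0,0,0]],[0.5,[0,0,-0.004],[0,0,0]],[0.5,[0,0,-0.004],[0,0,0]],[0.5,[0,0,-0.005],[0,0,0]],[0.5,[0,0,-0.01],[0,0,0]],[0.5,[0,0,-0.01],[0,0,0]]])

```text
time_s: 11.3
ee_pos: [0.4567, 0.259, 0.1765]
tool_rot: [[-0.997, 0.082, -0.0], [0.082, 0.997, -0.0], [0.0, -0.0, -1.0]]
wrist_force: [1.1, -0.4, 0.1]
gripper_width: 0.0638
```

Call:
apply_moves(moves=[[0.5,[0,0,-0.02],[0,0,0]],[0.5,[0,0,-0.02],[0,0,0]],[0.5,[0,0,-0.03],[0,0,0]],[0.5,[0,0,-0.03],[0,0,0]],[0.5,[0,0,-0.03],[0,0,0]],[0.5,[0.0,0,-0.01],[0,0,0]],[0.5,[0,0,0],[0,0,0]],[0.5,[0,0,0],[0,0,0]]])

```text
time_s: 12.3
ee_pos: [0.4563, 0.2589, 0.3147]
tool_rot: [[-0.997, 0.082, -0.002], [0.082, 0.997, -0.001], [0.002, -0.001, -1.0]]
wrist_force: [-0.7, 0.1, -0.8]
gripper_width: 0.0644
```

```bash
python3 - <<'E'
from st import *
st()
for n in("wrist","scene"):
    c=env.read_camera(n)
    x0,y0,x1,y1=(180,180,440,380) if n=="wrist" else (165,150,305,260)
    cv2.imwrite(f"pics/n_{n}.png",cv2.resize(c["pixels"][y0:y1,x0:x1],None,fx=3 if n=="wrist" else 5,fy=3 if n=="wrist" else 5,interpolation=cv2.INTER_CUBIC))
    for col in('yellow','red'):
        for ce,s,m in blobs(c,col,(180,180,500,400) if n=="wrist" else(165,200,300,260),30):
            ys,xs=np.nonzero(m);print(n,col,ce.round(1),s,cv2.minAreaRect(np.stack([xs,ys],1).astype(np.float32)))
E
```

```text
t 12.3 p [0.4563 0.2589 0.3147] y [ 0.0817  0.9967 -0.0011] z [-0.0017 -0.001  -1.    ] F [-0.71  0.12 -0.78] w 0.0644
wrist yellow [275.8 220.3] [ 242  207   67   28 1618] ((275.0, 220.5), (27.0, 66.0), 90.0)
wrist yellow [307.6 367.1] [277 347  66  53 774] ((308.92559814453125, 377.10943603515625), (55.38517761230469, 60.062984466552734), 79.2156982421875)
wrist red [392.7 227.3] [386 220  15  15 161] ((392.50006103515625, 227.5000457763672), (12.727920532226562, 14.142135620117188), 45.0)
wrist red [288.7 371. ] [285 368   8   7  41] ((288.5, 371.0), (6.0, 7.0), 90.0)
scene yellow [288.  207.8] [276 200  24  16 225] ((287.43121337890625, 207.7293701171875), (26.34022331237793, 9.961393356323242), 16.699243545532227)
scene yellow [237.5 236.6] [224 227  28  20 280] ((237.4384765625, 236.60769653320312), (26.91553497314453, 11.28715991973877), 29.744882583618164)
scene red [202.5 214. ] [199 209   7  12  58] ((202.70001220703125, 214.1000213623047), (12.016654968261719, 5.0596442222595215), 71.56504821777344)
```

View pics/n_wrist.png

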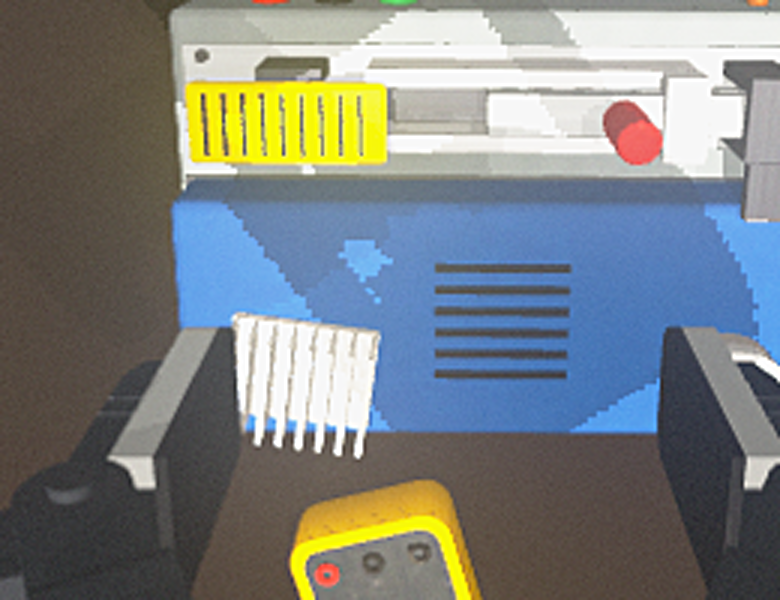

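View pics/n_scene.png

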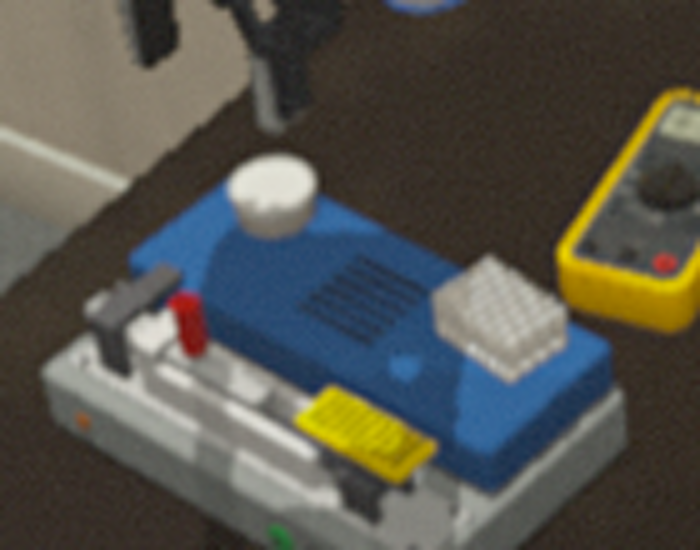

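```bash
python3 - <<'E'
from st import *
c=env.read_camera("wrist");S=env.read_camera("scene")
ay=np.array([.0818,.9966,0])
Pw=onz(c,275.5,220.5,.084);K=onz(c,180+643/3-.33,180+143/3-.33,.104)
print("wrist bolt travel mm",(K-Pw)@ay*1000-70)
print("triangulated plate wrist+scene",tri(*ray(c,275.5,220.5),*ray(S,237.5,236.6)))
a=onz(S,213.4,220,.09);b=onz(S,202.5,214,.09);print("scene knob shift",(b-a)@ay*1000)
E
```

```text
wrist bolt travel mm 36.160203604375795
triangulated plate wrist+scene (array([0.45349511, 0.20922882, 0.07903697]), np.float64(0.00031584420778979787))
scene knob shift 34.23808078188958
```

```bash
python3 -c "
from st import *
st();print(env.hand_in())"
```

```text
t 12.5 p [0.4566 0.2591 0.315 ] y [ 8.180e-02  9.967e-01 -8.000e-04] z [-1.4e-03 -7.0e-04 -1.0e+00] F [0.24 0.12 0.71] w 0.0641
the job is handed in; nothing more can be done
None
```

The bolt is pushed fully home and the catch has sprung back up behind it. I handed the job in at 12.5 s, with the gripper clear above the box. No verdict was reported.

One fingertip held the yellow plate down by about 7 mm. The other pushed the red knob along until it met the hard stop, where the sideways force rose to about 11 N. I then backed off 3–4 mm and lifted away.

**Last checks**
- **Bolt travel:** the wrist camera reads about 36 mm. In the scene camera the knob shifted about 34 mm from a start of about 1.4 mm, so the two agree within 1 mm. The end of the bolt also shows beyond the keeper.
- **Catch plate:** it is back within 0.3 px of its starting place in the scene image, so it is up.
- **Plate height:** triangulating it gives 79 mm against the nominal 84 mm. The same method read 77.5 mm before I touched anything, so I take this as camera calibration error.
- **Box, tin and heatsink:** none shows any visible shift in the scene picture.
- **Screwdriver, pen and spool:** I did not re-measure these at the end. The arm worked only above the box.

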